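# Index the swivel table of a cheese portioner and square its board

## Robot

A 7-joint arm with a two-finger parallel gripper is mounted at the origin on a cart in front of the work surface, level with it; the furniture and walls round the work are solid. World frame = base frame: x ahead of the robot, y to its left, z up, the work surface at z = 0. Lengths are in m, angles in rad, forces in N, time in s.
With the tool pointing down it reaches from about 0.425 to 0.925 m from the base axis. Payload 6.8 kg.
Tool frame: the origin (TCP) lies at the very end of the fingers, on their centre line; the grasp point (between the pads) lies env.pinch_z behind it (env.pinch_z is the distance from the TCP to the grasp point, in m); z points along the fingers, y is the line along which they close (so a half turn about z gives the same grasp; the last joint's range is limited). The gripper opens to 88 mm and grips with 3 to 60 N. Pads are 20 mm wide; open, the fingers measure 115 mm over their backs; the gripper's body (75 mm by 178 mm) begins 61 mm behind the grasp point.
Start: joints at [1.083, 0.477, 0.022, 1.555, -0.011, 1.109, -0.083], TCP at [0.25, -0.627, 0.223] pointing down, gripper open.
Joint ranges: [-2.96, 2.96], [-0.34, 2.1], [-1.41, 1.46], [0.24, 2.44], [-1.37, 4.51], [0.17, 1.92], [-2.96, 2.96]. Speed limits (rad/s): [2.39, 2.39, 3.14, 3.14, 3.14, 3.14, 3.14].

## Interface

Orientations are given as a unit quaternion [x, y, z, w].
In Python, from workcell import env, snapshot, calibration, close_job, cut_out, place_of gives the robot as it stands. The module is installed in compiled form; this text tells all that it offers.
- The arm moves only by the tool send_rows, never from a script. Its argument "increments" is a list of rows, each a list of 5 numbers: the closure, from -1 (fully open) to 1 (shut), then the shift along the tool's x, y, z normalised to -1 to 1, where 1 is 0.2 m, then the turn about the tool's z normalised to -1 to 1, where 1 is 45 degrees. A call has 1 to 5 rows; each row shifts and turns the commanded pose from where the row before left it, along the tool's axes as they then stand; what a row does not reach is not made up. A row lasts 1/8 s, in which the tool goes at most 62.5 mm and 10.7 degrees, less where a joint would pass 70% of its speed; a pose out of reach is approached as far as the arm can. A call with a number of a shift or a turn outside -1 to 1 is refused whole. A call with a gripper value outside its range is refused whole. The fingers move at their own pace and stop on an object; "squeeze" is the grip in N (left out, the last holds). Time passes only in rows, so rows that do not move let the fingers close. It gives the time, the measured TCP pose, the force, the opening and the grip force at its end, in the units of the state.
- env.read_state(): the state, without advancing time (a new reading comes with each control period).
- snapshot(name): name is "side" or "top"; returns the picture (420x560x3 uint8, red, green, blue); there is no depth.
- calibration(name): a dict with "intrinsics" (3x3 intrinsics, pixels), "eye" and "rotation" of the camera in the world. Camera axes: x right, y up, looking along -z (the intrinsics and any distortion apply to the point x, -y, -z); pixel columns grow to the right and rows downward; lengths in m; the calibration is good to about 2 mm. A picture is of the moment at which its call begins. calibration takes no time and is no camera call.
- close_job(): hands the job in; it is judged then, once.
Trained networks look in the newest picture that a camera, given by its name, has taken for a name from the list of things; names that differ only in an ending like _2 or _b are one class to them, and where a whole thing is asked for, a point or a joint stands for the part that bears it (a point fixed in the world has none). Each returns a list of dicts, best first, with "p" (0 to 1); they miss things now and then, are a little off and sometimes report something else, mostly with a low value. They report only what shows in the picture. A call takes as long as a camera call. They do not tell look-alikes from the thing itself.
- cut_out(camera, thing): "region" (420x560 bool, what is visible of it).
- place_of(camera, thing): "point" ([x, y, z] in m, in world coordinates, good to about 4 mm: a listed point, or the origin of a listed thing).
The state is a dict: "clock": time; "q": joint angles; "qvel": joint speeds; "joint_efforts": joint torques, N m; "ee_pos": TCP position; "orientation": TCP orientation; "force": force on the tool from outside, world axes, zero at the start; "wrist_torque": the same for the moment, N m; "grip_width": finger opening in m; "grasp_force": force on a finger pad.
Only numpy, scipy, OpenCV 4.12 (cv2) and the standard library are available. Lean on these libraries where they do the work, as an engineer would, in place of code of your own. Each camera call takes 0.05 s, during which the arm holds its last target. There are 200 camera calls.

## Task

Get the wire portioner ready for its first cut: turn its swivel table, which clicks round in fixed steps, until the red pointer sits at the red start mark on the dial. Only then (each click jolts the board) push the white board gently home so that it lies square and flush against the fence and the brass stop peg, without shoving the table off its click. Leave the cheese standing on the board without touching it, leave the things round the machine where they are, and finish with your hand clear.

Things in the scene. Friction and masses are not known exactly. Their poses are not given: they have to be found in the camera images.
- portioner: bench-top wire portioner, fixed: round dark green foot 344 mm across, 17 mm high, with a pale dial, a tick every 15 degrees and a wide red start mark. A raised cutting-wire bow (fixed, 310 mm high, wooden handle) stands 170 to 270 mm behind the pivot. Origin on the work surface under the pivot; x to the back (bow), y left, z up
- start_mark (a point): the red start mark on the dial, 146 mm from the pivot, front right (225 degrees from the foot's x axis), 18 mm high
- table_center (a point): centre of the top face of the swivel table, on the pivot, 54 mm above the work surface; turns with the table: a flat steel disc 236 mm across that turns either way without end and clicks every 15 degrees. Starts in a click, 90 to 180 degrees off; at the start mark its axes are parallel to the portioner's. Fence, stop peg, grips and pointer are fixed to it
- roller (a point): brass roller of the spring plunger that makes the clicks, riding on the table's dark 24-lobed wheel, 34 mm high; its barrel reaches 225 mm from the pivot, 50 mm high. Starting a click takes about 1.9 N m (12 N at a grip, 25 N at the end of the board); past half a step the table snaps on into the next click and rests centred there
- grip (a point): top of one of four alike upright round black grips, 24 mm thick, 155 mm from the pivot: this one at 180 degrees from the table's x axis, the others at 0, 90 and 270. Each reaches from 2 to 46 mm above the table's top (56 to 100 mm above the work surface) and stands on a flat arm 22 mm wide, whose top is 52 mm above the work surface
- fence (a point): middle of the foot of the fence's inner face: an aluminium bar along the table's y, 150 mm long, 10 mm high, inner face at x = +60 mm in the table's frame
- stop_peg (a point): foot of the brass stop peg, 12 mm thick, 15 mm high, at x = +40, y = -91 mm in the table's frame, so that its face towards the board is at y = -85 mm
- pointer (a point): outer part of the red pointer that sticks out under the lobed wheel, 146 mm from the pivot at 225 degrees from the table's x axis, 22 mm high; it lies over the start mark when the table is at its mark
- board: loose white plastic board 120 (x) x 170 (y) x 12 mm, 0.22 kg, flat on the table; origin at the centre of its underside. Home: origin on the table's centre, long +x edge flush on the fence, short -y edge on the peg. Starts turned 0.1 to 0.17 rad anticlockwise, up to 10 mm off the stops; slides easily (friction 0.3) and may shift some mm as the table snaps from click to click
- cheese: ochre-rinded cheese 105 mm across and 37 mm high, about 0.3 kg, standing loose near the middle of the board; origin at the centre of its underside
- label_roll: bystander: roll of labels, 110 x 95 x 35 mm, at the right; origin at the centre of its underside
- rind_brush: bystander: wooden brush, 43 x 125 x 38 mm, at the left in front of the crate; origin at the centre of its underside
- cheese_trier: bystander: cheese trier (half-round steel blade with a wooden tee handle), 80 x 165 x 16 mm, at the right; origin at the centre of its underside
Mind the look-alikes: they are no part of the job. Leave any orange look-alike of the cheese alone.

How it is judged:
By the outcome, as a careful person would: the job done as asked, in the order asked, and still so for the second after the job is handed in, with the robot touching nothing.
It also fails if it takes over 64 s, if anything falls off the work surface, if the arm or the gripper's body presses on something with over 40 N, if the wrist force passes 120 N, or if a joint passes its speed limit or range.

## Working session

There is one attempt and no reset: what is moved stays moved. The work goes in short steps, Python scripts to look and compute and a tool call to move; the robot and the scene stay as the last step left them, time stands still between calls to the robot, and variables do not carry over. Pictures are saved under pics/ and viewed, at most 10 in all, crops included, and the job is handed in when it is done.

Besides the shell and the picture viewer there is one more tool, called after "Emit:" as name([rows], argument=value, ...), one row to a line, values as JSON. send_rows: Moves the arm, as the interface text tells. Its arguments: {"type":"object","properties":{"increments":{"type":"array","items":{"type":"array","items":{"type":"number"}}},"squeeze":{"type":"number"}},"required":["increments"]}

```bash
mkdir -p pics; python3 - <<'E'
from workcell import env, snapshot, calibration, cut_out, place_of
import cv2,numpy as np
for c in ("top","side"):
    im=snapshot(c); cv2.imwrite(f"pics/{c}0.png",im[:,:,::-1])
    for t in "portioner start_mark table_center roller grip fence stop_peg pointer board cheese label_roll rind_brush cheese_trier".split():
        print(c,t,[(np.round(d["point"],3).tolist(),round(d["p"],2)) for d in place_of(c,t)][:5])
    k=calibration(c); print(np.round(k["eye"],3),np.round(k["rotation"],3).tolist(),np.round(k["intrinsics"],1).tolist(),k.keys())
s=env.read_state(); print(s["clock"],s["ee_pos"],s["orientation"],s["grip_width"],env.pinch_z)
E
```

```text
top portioner [([0.346, 0.277, -0.002], 0.29)]
top start_mark [([0.504, -0.038, 0.016], 0.56)]
top table_center [([0.627, 0.051, 0.059], 0.6)]
top roller [([0.672, -0.079, 0.032], 0.76)]
top grip [([0.774, 0.103, 0.096], 0.68)]
top fence [([0.567, 0.031, 0.051], 0.55), ([0.647, 0.053, 0.062], 0.24)]
top stop_peg [([0.558, 0.124, 0.055], 0.96)]
top pointer [([0.686, 0.184, 0.024], 0.72)]
top board [([0.641, 0.057, 0.051], 0.91)]
top cheese [([0.647, 0.052, 0.06], 0.9), ([0.401, -0.24, -0.001], 0.66)]
top label_roll [([0.348, -0.371, 0.001], 0.77)]
top rind_brush [([0.345, 0.276, -0.003], 0.58)]
top cheese_trier [([0.503, -0.373, -0.002], 0.8)]
[ 0.49  -0.058  1.231] [-0.015, 0.01, 0.716, -0.698] [[381.4, 0.0, 286.7], [0.0, 381.4, 214.7], [0.0, 0.0, 1.0]] dict_keys(['intrinsics', 'eye', 'rotation'])
side portioner []
side start_mark [([0.505, -0.027, 0.022], 0.78)]
side table_center []
side roller [([0.669, -0.08, 0.033], 0.93)]
side grip [([0.772, 0.104, 0.093], 0.67)]
side fence [([0.567, 0.033, 0.052], 0.63), ([0.644, 0.058, 0.054], 0.53)]
side stop_peg [([0.554, 0.124, 0.056], 0.78)]
side pointer [([0.687, 0.184, 0.024], 0.83)]
side board [([0.646, 0.056, 0.055], 0.63)]
side cheese [([0.648, 0.044, 0.069], 0.87), ([0.402, -0.236, 0.003], 0.76)]
side label_roll [([0.351, -0.373, 0.001], 0.83)]
side rind_brush [([0.342, 0.279, -0.002], 0.81), ([0.671, -0.081, 0.033], 0.48)]
side cheese_trier [([0.506, -0.369, -0.001], 0.67)]
[0.347 0.878 0.757] [-0.049, 0.455, 0.885, -0.082] [[423.1, 0.0, 272.6], [0.0, 423.1, 211.1], [0.0, 0.0, 1.0]] dict_keys(['intrinsics', 'eye', 'rotation'])
1.4 [ 0.25023327 -0.62694556  0.22269028] [9.82031510e-01 1.88717017e-01 1.50804313e-05 4.13805201e-05] 0.08778293242023194 0.0187
```

View pics/top0.png

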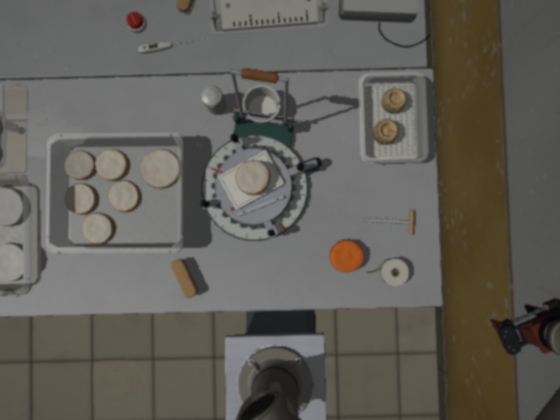

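View pics/side0.png

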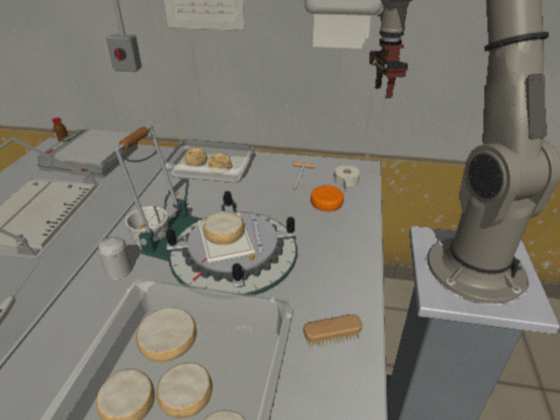

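Top view: the portioner's pivot is at about (255,187). The red pointer is at (217,170), the start mark is near (280,227), and the bow is behind at about (262,105). The cheese on the board is at (253,177). The orange look-alike at (347,256) is off the machine, so I leave it alone. The side view agrees. Next I fit the poses and check an enlarged crop.

```bash
cat >h.py <<'E'
from workcell import env, snapshot, calibration, cut_out, place_of
import cv2,numpy as np
from scipy.optimize import least_squares
P=lambda r,a:np.array([r*np.cos(np.radians(a)),r*np.sin(np.radians(a))])
def proj(c,X):
    k=calibration(c); p=(np.atleast_2d(X)-k["eye"])
    R=np.array(k["rotation"]); R=R if R.shape==(3,3) else None
    p=p@R; K=np.array(k["intrinsics"])
    return np.c_[K[0,2]+K[0,0]*p[:,0]/-p[:,2],K[1,2]+K[1,1]*-p[:,1]/-p[:,2]]
def get(things,cams=("top","side"),n=1):
    o={t:[] for t in things}
    for _ in range(n):
        for c in cams:
            snapshot(c)
            for t in things:
                o[t]+=[d["point"] for d in place_of(c,t) if d["p"]>.4]
    return o
def fit(o,guess):
    # pivot x,y, portioner yaw, table yaw (deg, world)
    loc={"fence":np.array([.06,0]),"stop_peg":np.array([.04,-.091]),"pointer":P(.146,225)}
    def f(v):
        r=[]
        for t,ps in o.items():
            for p in ps:
                p=np.array(p[:2]); 
                if t=="table_center": r.append(p-v[:2]);continue
                if t=="start_mark": q=P(.146,225+v[2])+v[:2]
                elif t=="grip": q=min((P(.155,v[3]+90*k)+v[:2] for k in range(4)),key=lambda q:np.linalg.norm(q-p))
                elif t in loc:
                    a=np.radians(v[3]); q=np.array([[np.cos(a),-np.sin(a)],[np.sin(a),np.cos(a)]])@loc[t]+v[:2]
                else: continue
                r.append(q-p)
        return np.concatenate(r)*1000
    s=least_squares(f,guess,x_scale=[.01,.01,3,3],loss="soft_l1",f_scale=6)
    return s.x,f(s.x).reshape(-1,2).round(0).tolist()
E
python3 - <<'E'
from h import *
print(np.array(calibration("top")["rotation"]).shape)
k=calibration("top");print(k["rotation"])
o=get("start_mark table_center grip fence stop_peg pointer".split())
print({t:np.round(p,3).tolist() for t,p in o.items()})
v,r=fit(o,[.627,.051,-12,198]);print(v,r)
im=snapshot("top");cv2.imwrite("pics/crop1.png",cv2.resize(im[120:260,180:340,::-1],None,fx=5,fy=4.2,interpolation=cv2.INTER_CUBIC))
E
```

```text
(4,)
[-0.0152805   0.01004986  0.71551114 -0.69836188]
{'start_mark': [[0.504, -0.034, 0.018], [0.504, -0.029, 0.017]], 'table_center': [[0.621, 0.048, 0.054]], 'grip': [[0.772, 0.106, 0.093], [0.773, 0.104, 0.093]], 'fence': [[0.568, 0.033, 0.052], [0.689, 0.183, 0.024], [0.569, 0.033, 0.051]], 'stop_peg': [[0.554, 0.123, 0.055], [0.557, 0.124, 0.053]], 'pointer': [[0.687, 0.186, 0.026], [0.687, 0.184, 0.025], [0.34, 0.277, 0.002]]}
[ 6.24731798e-01  5.33475447e-02 -9.95903560e+00  2.00253689e+02] [[1.0, 3.0], [1.0, -2.0], [-4.0, -5.0], [-2.0, 1.0], [-2.0, 3.0], [1.0, -0.0], [-120.0, -151.0], [-0.0, -0.0], [2.0, 2.0], [-1.0, 0.0], [-1.0, 0.0], [-1.0, 2.0], [346.0, -91.0]]
```

View pics/crop1.png

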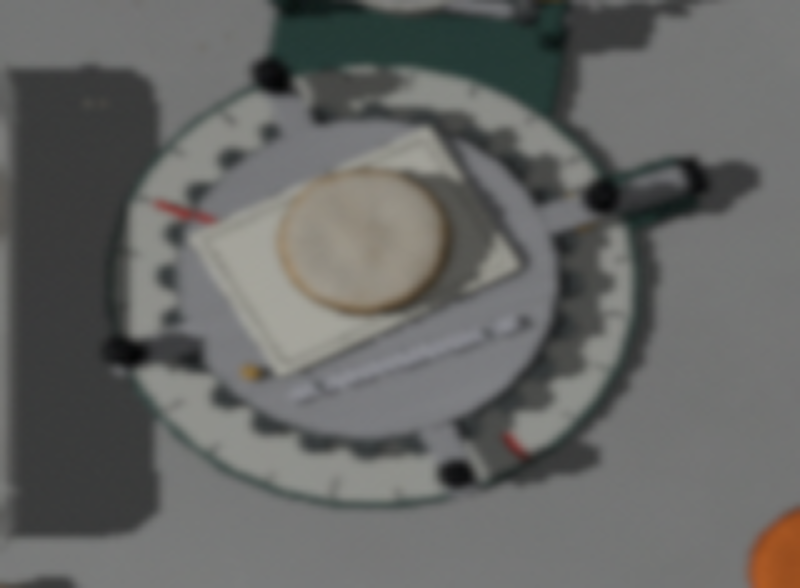

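The crop shows the pointer at (185,212) and the start mark at (515,445), so the table needs +150° counterclockwise. I'll take the left grip at (122,350), world angle 110°, and carry it round the front, well away from the bow.

Emit:
send_rows([
  [-1,0.2,-0.216,0,0],
  [-1,0.2,-0.216,0,0],
  [-1,0.2,-0.216,0,0],
  [-1,0.2,-0.216,0,0],
  [-1,0.2,-0.216,0,0],
], squeeze=30)

```text
clock: 2.78
ee_pos: [0.3565, -0.3505, 0.223]
orientation: [0.982, 0.189, 0.0, 0.0]
force: [1.0, -0.5, 0.8]
grip_width: 0.0877
grasp_force: 0.0
```

Emit:
send_rows([
  [-1,0.2,-0.216,0,0],
  [-1,0.2,-0.216,0,0],
  [-1,0.2,-0.216,0,0],
  [-1,0.2,-0.216,0,0],
  [-1,0.2,-0.216,0,0],
])

```text
clock: 3.4
ee_pos: [0.4622, -0.0757, 0.2231]
orientation: [0.982, 0.189, 0.0, 0.0]
force: [0.5, 0.1, -0.7]
grip_width: 0.0877
grasp_force: 0.0
```

Emit:
send_rows([
  [-1,0.2,-0.216,0,0],
  [-1,0.2,-0.216,0,0],
  [-1,0.2,-0.216,0,0],
  [-1,0.2,-0.216,0,0],
  [-1,0.2,-0.216,0,0],
])

```text
clock: 4.03
ee_pos: [0.568, 0.1989, 0.2228]
orientation: [0.982, 0.188, 0.0, 0.0]
force: [0.9, -0.3, -0.2]
grip_width: 0.088
grasp_force: 0.0
```

Emit:
send_rows([
  [-1,0,0,0,-0.2],
  [-1,0,0,0,-0.2],
  [-1,0,0,0,-0.2],
  [-1,0,0,0,-0.2],
  [-1,0,0,0,-0.2],
])

```text
clock: 4.65
ee_pos: [0.5674, 0.1972, 0.2227]
orientation: [0.834, 0.552, -0.0, 0.0]
force: [0.8, 0.4, 0.3]
grip_width: 0.0876
grasp_force: 0.0
```

Emit:
send_rows([
  [-1,0,0,0,-0.2],
  [-1,0,0,0,-0.2],
  [-1,0,0,0,-0.2],
  [-1,0,0,0,-0.2],
  [-1,0,0,0,-0.2],
])

```text
clock: 5.28
ee_pos: [0.5674, 0.1972, 0.2227]
orientation: [0.559, 0.829, -0.0, 0.0]
force: [-0.2, 0.1, -0.1]
grip_width: 0.0876
grasp_force: 0.0
```

Emit:
send_rows([
  [-1,0,0,0,-0.2],
  [-1,0,0,0,-0.2],
  [-1,0,0,0,0],
])

```text
clock: 5.65
ee_pos: [0.5674, 0.1971, 0.2226]
orientation: [0.425, 0.905, 0.0, -0.0]
force: [-0.6, 0.1, 0.7]
grip_width: 0.0878
grasp_force: 0.0
```

Emit:
send_rows([
  [-1,0,0.02,0.2,0],
  [-1,0,0,0.2,0],
  [-1,0,0,0.2,0],
  [-1,0,0,0.2,0],
  [-1,0,0,0,0],
])

```text
clock: 6.28
ee_pos: [0.5684, 0.1987, 0.0601]
orientation: [0.426, 0.905, -0.002, -0.002]
force: [-0.2, -0.3, 1.3]
grip_width: 0.0879
grasp_force: 0.0
```

Emit:
send_rows([
  [0.2,0,0,0,0],
  [0.2,0,0,0,0],
  [1,0,0,0,0],
  [1,0,0,0,0],
  [1,0,0,0,0],
], squeeze=15)

```text
clock: 6.9
ee_pos: [0.5705, 0.1999, 0.0629]
orientation: [0.425, 0.905, 0.0, 0.0]
force: [0.1, -0.8, 0.5]
grip_width: 0.0415
grasp_force: 0.0
```

Emit:
send_rows([
  [1,0,0,0,0],
  [1,0,0,0,0],
], squeeze=30)

```text
clock: 7.15
ee_pos: [0.5704, 0.1999, 0.0626]
orientation: [0.425, 0.905, 0.0, -0.0]
force: [0.0, -0.7, 0.2]
grip_width: 0.0233
grasp_force: 30.0
```

```bash
python3 - <<'E'
from h import *
s=env.read_state();print(s["ee_pos"],s["q"].round(2) if hasattr(s["q"],"round") else s["q"],s["grip_width"])
im=snapshot("side");cv2.imwrite("pics/s1.png",cv2.resize(im[150:310,120:340,::-1],None,fx=3.4,fy=3.4))
E
```

```text
[0.57035269 0.19992915 0.06261607] [ 0.1   0.67 -0.74  1.82  0.57  0.88 -0.21] 0.02331687119593947
```

View pics/s1.png

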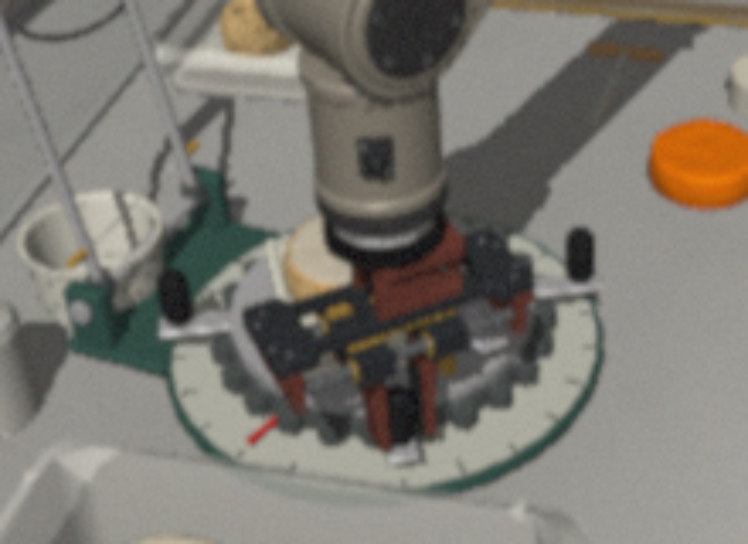

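Emit:
send_rows([
  [1,0.0134,-0.0489,0,-0.058],
  [1,0.0134,-0.0489,0,-0.058],
  [1,0.0134,-0.0489,0,-0.058],
  [1,0.0134,-0.0489,0,-0.058],
  [1,0.0134,-0.0489,0,-0.058],
])

```text
clock: 7.82
ee_pos: [0.5276, 0.1773, 0.0627]
orientation: [0.317, 0.948, 0.003, 0.001]
force: [9.6, 7.5, -12.5]
grip_width: 0.0231
grasp_force: 30.0
```

Emit:
send_rows([
  [1,0.009,-0.05,0,-0.058],
  [1,0.009,-0.05,0,-0.058],
  [1,0.009,-0.05,0,-0.058],
  [1,0.009,-0.05,0,-0.058],
  [1,0.009,-0.05,0,-0.058],
])

```text
clock: 8.45
ee_pos: [0.4921, 0.1403, 0.0626]
orientation: [0.207, 0.978, 0.003, 0.0]
force: [1.9, 7.1, -7.6]
grip_width: 0.0239
grasp_force: 30.0
```

Emit:
send_rows([
  [1,0.0045,-0.0506,0,-0.058],
  [1,0.0045,-0.0506,0,-0.058],
  [1,0.0045,-0.0506,0,-0.058],
  [1,0.0045,-0.0506,0,-0.058],
  [1,0.0045,-0.0506,0,-0.058],
])

```text
clock: 9.07
ee_pos: [0.4702, 0.0928, 0.0625]
orientation: [0.094, 0.996, 0.001, -0.001]
force: [-3.0, 2.8, 0.3]
grip_width: 0.0236
grasp_force: 30.0
```

Emit:
send_rows([
  [1,-0.005,-0.0507,0,-0.058],
  [1,-0.005,-0.0507,0,-0.058],
  [1,-0.005,-0.0507,0,-0.058],
  [1,-0.005,-0.0507,0,-0.058],
  [1,-0.005,-0.0507,0,-0.058],
])

```text
clock: 9.7
ee_pos: [0.4666, 0.0389, 0.0623]
orientation: [-0.019, 1.0, -0.002, -0.004]
force: [-12.1, -9.1, 19.5]
grip_width: 0.0236
grasp_force: 30.0
```

Emit:
send_rows([
  [1,-0.008,-0.0503,0,-0.058],
  [1,-0.008,-0.0503,0,-0.058],
  [1,-0.008,-0.0503,0,-0.058],
  [1,-0.008,-0.0503,0,-0.058],
  [1,-0.008,-0.0503,0,-0.058],
])

```text
clock: 10.32
ee_pos: [0.4791, -0.0075, 0.0621]
orientation: [-0.133, 0.991, 0.0, -0.006]
force: [-19.8, 5.5, 18.0]
grip_width: 0.0233
grasp_force: 30.0
```

```bash
python3 - <<'E'
from h import *
s=env.read_state();print(s["q"])
o=get("start_mark grip fence stop_peg pointer".split())
v,r=fit(o,[.625,.053,-10,290]);print(v,r)
d=np.array(s["ee_pos"][:2])-v[:2];print(np.hypot(*d),np.degrees(np.arctan2(d[1],d[0]))%360)
E
```

```text
[ 0.70551893  0.62947852 -1.0388483   2.08752795  0.73106243  0.85998774
  1.06474823]
[ 6.25994634e-01  4.96123273e-02 -1.17575160e+01  2.91921814e+02] [[-0.0, 3.0], [1.0, -2.0], [-51.0, -8.0], [2.0, -2.0], [1.0, -2.0], [-53.0, 125.0], [2.0, -4.0], [2.0, 3.0], [2.0, 0.0], [-1.0, -0.0], [4.0, 3.0]]
0.1576330593737057 201.24073873210634
```

Emit:
send_rows([
  [1,-0.006,-0.05,0,-0.058],
  [1,-0.006,-0.05,0,-0.058],
  [1,-0.007,-0.05,0,-0.058],
  [1,-0.008,-0.05,0,-0.058],
  [1,-0.009,-0.05,0,-0.058],
])

```text
clock: 11.55
ee_pos: [0.5064, -0.0507, 0.0622]
orientation: [-0.245, 0.969, 0.001, -0.002]
force: [-6.8, 4.6, 2.8]
grip_width: 0.0236
grasp_force: 30.0
```

Emit:
send_rows([
  [1,-0.015,-0.0481,0,-0.058],
  [1,-0.015,-0.0481,0,-0.058],
  [1,-0.015,-0.0481,0,-0.058],
  [1,-0.016,-0.0481,0,-0.058],
  [1,-0.016,-0.0481,0,-0.058],
])

```text
clock: 12.18
ee_pos: [0.547, -0.0843, 0.0623]
orientation: [-0.353, 0.936, 0.0, -0.002]
force: [-0.6, 0.3, -0.5]
grip_width: 0.024
grasp_force: 30.0
```

```bash
python3 - <<'E'
from h import *
s=env.read_state();print(s["q"],s["force"])
o=get("start_mark grip fence stop_peg pointer".split())
v,r=fit(o,[.625,.053,-10,328]);print(v,r)
d=np.array(s["ee_pos"][:2])-v[:2];print(np.hypot(*d),np.degrees(np.arctan2(d[1],d[0]))%360)
E
```

```text
[ 0.83020552  0.76664326 -1.08756861  1.92191535  0.82498681  0.9908927
  1.64329578] [-0.58932105  0.29037245 -0.51929197]
[ 6.24994369e-01  5.10392725e-02 -1.01388927e+01  3.30896699e+02] [[-1.0, 1.0], [1.0, -3.0], [154.0, 338.0], [-1.0, -5.0], [-1.0, -2.0], [0.0, -4.0], [-0.0, -3.0], [0.0, -1.0], [1.0, 2.0], [-54.0, 36.0], [0.0, -2.0], [-0.0, 2.0]]
0.15621886767356216 240.0648125784557
```

Emit:
send_rows([
  [1,-0.0216,-0.0477,0,-0.058],
  [1,-0.0216,-0.0477,0,-0.058],
  [1,-0.0216,-0.0477,0,-0.058],
  [1,-0.0216,-0.0477,0,-0.058],
  [1,-0.0216,-0.0477,0,-0.058],
])

```text
clock: 13.4
ee_pos: [0.5978, -0.1027, 0.0624]
orientation: [-0.455, 0.89, -0.0, -0.001]
force: [-14.4, 0.9, 13.1]
grip_width: 0.0236
grasp_force: 30.0
```

```bash
python3 - <<'E'
from h import *
s=env.read_state();print(s["q"],s["force"])
o=get("start_mark grip fence stop_peg pointer".split())
v,r=fit(o,[.625,.053,-10,350]);print(v,r)
d=np.array(s["ee_pos"][:2])-v[:2];print(np.hypot(*d),np.degrees(np.arctan2(d[1],d[0]))%360)
E
```

```text
[ 0.81652763  0.84817579 -1.10057064  1.79605548  0.86663901  1.07266497
  1.90425841] [-14.39340111   0.91786796  13.07159227]
[ 6.24638387e-01  5.02956500e-02 -1.00919613e+01  3.50372417e+02] [[-0.0, 3.0], [1.0, -3.0], [-3.0, -4.0], [91.0, -19.0], [-132.0, 20.0], [-3.0, -3.0], [-1.0, -1.0], [0.0, -1.0], [-0.0, -0.0], [4.0, 0.0], [146.0, 322.0], [-2.0, -0.0], [-2.0, 2.0]]
0.15532097583831225 260.05441166561457
```

Emit:
send_rows([
  [0.1,0,0,0,0],
  [0.1,0,0,0,0],
  [0.1,0,0,0,0],
  [0.1,0,0,-0.15,0],
  [0.1,0,0,-0.3,0],
])

```text
clock: 14.62
ee_pos: [0.5968, -0.102, 0.1516]
orientation: [-0.455, 0.89, 0.001, -0.002]
force: [0.7, -0.7, 0.8]
grip_width: 0.0396
grasp_force: 0.0
```

Emit:
send_rows([
  [0.1,0,0,-0.25,0],
  [-1,-0.25,0,0,0],
  [-1,-0.25,0,0,0],
  [-1,-0.25,0,0,0],
  [-1,0,0,0,0],
])

```text
clock: 15.25
ee_pos: [0.6866, 0.0255, 0.203]
orientation: [-0.458, 0.889, 0.001, 0.001]
force: [-0.1, -0.6, -0.1]
grip_width: 0.076
grasp_force: 0.0
```

```bash
cat >>h.py <<'E'
def Rm(a): a=np.radians(a); return np.array([[np.cos(a),-np.sin(a)],[np.sin(a),np.cos(a)]])
E
python3 - <<'E'
from h import *
s=env.read_state();print(s["ee_pos"],s["q"])
o=get("start_mark grip fence stop_peg pointer table_center".split())
v,r=fit(o,[.625,.053,-10,350]);print(v,r)
b=get(["board","cheese"]);
for t in b:
  for p in b[t]: print(t,np.round(p,3),(Rm(-v[3])@(np.array(p[:2])-v[:2])).round(4))
im=snapshot("top");cv2.imwrite("pics/t2full.png",im[:,:,::-1]);cv2.imwrite("pics/t2.png",cv2.resize(im[130:250,190:330,::-1],None,fx=5,fy=5,interpolation=cv2.INTER_CUBIC))
E
```

```text
[0.68661185 0.02548134 0.20298087] [ 0.56587844  0.79424073 -1.15920252  1.48984699  0.73388814  1.33807942
  1.87160991]
[ 6.24629637e-01  5.31874502e-02 -9.43494779e+00  3.49377800e+02] [[1.0, 3.0], [1.0, -1.0], [-1.0, -1.0], [-4.0, 2.0], [1.0, -2.0], [-1.0, 0.0], [-3.0, 1.0], [-2.0, 6.0], [30.0, -106.0]]
board [0.605 0.054 0.05 ] [-0.0194 -0.0023]
board [ 0.505 -0.034  0.019] [-0.1019 -0.1076]
board [0.606 0.054 0.054] [-0.0182 -0.0021]
cheese [ 0.402 -0.237  0.004] [-0.165  -0.3263]
cheese [0.607 0.061 0.067] [-0.0187  0.0042]
```

View pics/t2.png

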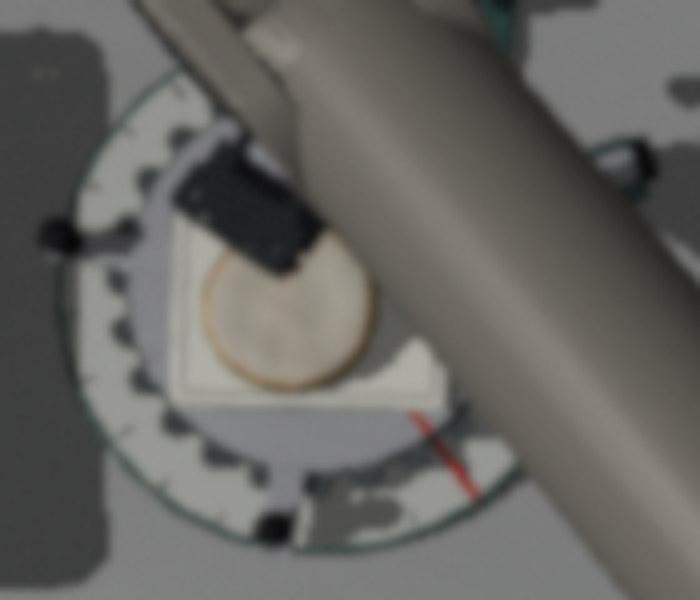

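The pointer at (440,450)–(475,490) lies over the start mark, so the table is in its click. The board is about 10° counterclockwise of the table and 19 mm short of the fence. I now go to the front of the board with the fingers open and parallel to its edge.

Emit:
send_rows([
  [-1,0.082,0.218,0,0],
  [-1,0.082,0.218,0,0],
  [-1,0.082,0.218,0,0],
  [-1,0.082,0.218,0,0],
  [-1,0,0,0,0.2],
])

```text
clock: 16.92
ee_pos: [0.503, 0.0696, 0.2024]
orientation: [-0.384, 0.923, -0.001, -0.001]
force: [1.6, 0.0, 0.7]
grip_width: 0.0872
grasp_force: 0.0
```

Emit:
send_rows([
  [-1,0,0,0,0.2],
  [-1,0,0,0,0.2],
  [-1,0,0,0,0.2],
  [-1,0,0,0,0.2],
  [-1,0,0,0,0.22],
])

```text
clock: 17.55
ee_pos: [0.5062, 0.0688, 0.2028]
orientation: [0.009, 1.0, -0.0, 0.0]
force: [0.1, -0.6, -0.1]
grip_width: 0.0881
grasp_force: 0.0
```

Emit:
send_rows([
  [-1,0,0,0,0.22],
  [-1,0,0,0,0],
])

```text
clock: 17.8
ee_pos: [0.5062, 0.0688, 0.203]
orientation: [0.092, 0.996, -0.0, 0.0]
force: [0.1, -0.6, 1.0]
grip_width: 0.0879
grasp_force: 0.0
```

```bash
cat >>h.py <<'E'
from scipy.spatial.transform import Rotation
def proj(c,X):
    k=calibration(c); R=Rotation.from_quat(k["rotation"]).as_matrix(); K=np.array(k["intrinsics"])
    p=(np.atleast_2d(X)-k["eye"])@R
    return np.c_[K[0,2]-K[0,0]*p[:,0]/p[:,2],K[1,2]+K[1,1]*p[:,1]/p[:,2]]
def tab(p,v): return Rm(-v[3])@(np.array(p[:2])-v[:2])
V=[.6248,.0522,-10.1,-10.1]
def outline(c,v,b,z):
    # board b=(x,y,yaw deg) in table frame, height z -> pixels
    C=np.array([[-.06,-.085],[.06,-.085],[.06,.085],[-.06,.085]])@Rm(b[2]).T+b[:2]
    W=C@Rm(v[3]).T+v[:2]; return proj(c,np.c_[W,np.full(4,z)])
E
python3 - <<'E'
from h import *
s=env.read_state();print(s["ee_pos"],s["orientation"],tab(s["ee_pos"],V))
o=get("start_mark grip fence stop_peg pointer table_center".split())
v,r=fit(o,[.625,.053,-10,350]);print(v,r)
b=get(["board","cheese"]);
for t in b:
  for p in b[t]: print(t,np.round(p,3),tab(p,V).round(4))
for c in("top","side"):
    im=snapshot(c); m=[d for d in cut_out(c,"board")]
    if m:
        m=m[0]; ys,xs=np.nonzero(m["region"]); print(c,m["p"],len(xs),cv2.minAreaRect(np.c_[xs,ys].astype(np.float32)))
        im=im.copy()
    for b,col in (((-.019,-.002,9.5),(0,255,0)),((0,0,0),(255,0,0))):
        cv2.polylines(im,[(outline(c,V,b,.066)*16).astype(np.int32)],True,col,1,cv2.LINE_AA,4)
    x,y=proj(c,[[V[0],V[1],.06]])[0].astype(int)
    cv2.imwrite(f"pics/{c}3.png",cv2.resize(im[y-55:y+55,x-70:x+70,::-1],None,fx=5,fy=5,interpolation=cv2.INTER_CUBIC))
a,b=cv2.imread("pics/top3.png"),cv2.imread("pics/side3.png")
cv2.imwrite("pics/both3.png",cv2.resize(np.hstack([a,b]),(800,314),interpolation=cv2.INTER_AREA))
E
```

```text
[0.50623477 0.06883683 0.20296508] [ 9.17486194e-02  9.95782062e-01 -3.44284096e-04  3.95599005e-04] [-0.11964539 -0.00441338]
[ 6.23300127e-01  5.17571111e-02 -8.25384625e+00  3.50409492e+02] [[3.0, -1.0], [-1.0, 332.0], [1.0, -3.0], [-4.0, -2.0], [-2.0, -1.0], [2.0, -2.0], [-1.0, 1.0], [1.0, -0.0], [1.0, 0.0], [-1.0, 1.0]]
board [0.607 0.057 0.05 ] [-0.0182  0.0017]
board [0.609 0.053 0.055] [-0.0159 -0.0024]
cheese [0.607 0.069 0.063] [-0.0209  0.0136]
cheese [ 0.4   -0.237 -0.002] [-0.1701 -0.3242]
cheese [ 0.401 -0.238  0.003] [-0.1691 -0.3245]
cheese [0.606 0.062 0.066] [-0.0198  0.0063]
top 0.69 1038 ((252.0, 191.5), (39.0, 56.0), 90.0)
side 0.68 3821 ((235.31295776367188, 239.8406982421875), (82.12566375732422, 110.3151626586914), 75.78414916992188)
```

View pics/both3.png

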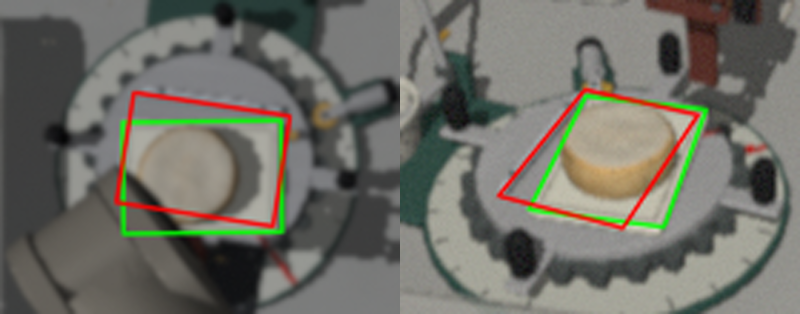

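Green (the estimated board pose) matches the board in both views. Red is home. Descend in front of it.

Emit:
send_rows([
  [-1,0,0.02,0.2,-0.01],
  [-1,0,0,0.2,0],
  [-1,0,0,0.2,0],
  [-1,0,0,0.12,0],
  [-1,0,0,0,0],
])

```text
clock: 19.62
ee_pos: [0.5057, 0.0724, 0.0573]
orientation: [0.089, 0.996, -0.0, -0.002]
force: [-0.1, 0.1, -0.2]
grip_width: 0.0877
grasp_force: 0.0
```

Emit:
send_rows([
  [-1,-0.02,0,0,0],
  [-1,-0.025,0,0,0],
  [-1,-0.025,0,0,0],
  [-1,-0.025,0,0,0],
  [-1,-0.025,0,0,0],
])

```text
clock: 20.25
ee_pos: [0.5307, 0.0684, 0.0587]
orientation: [0.089, 0.996, 0.0, -0.0]
force: [-0.3, 1.3, 0.5]
grip_width: 0.088
grasp_force: 0.8
```

Emit:
send_rows([
  [-1,-0.018,0,0,0],
  [-1,-0.018,0,0,0],
  [-1,-0.018,0,0,0],
  [-1,-0.016,0,0,0],
  [-1,-0.01,0,0,0],
])

```text
clock: 20.88
ee_pos: [0.5462, 0.0657, 0.0586]
orientation: [0.089, 0.996, 0.0, -0.0]
force: [-1.5, 1.7, 0.1]
grip_width: 0.0882
grasp_force: 1.3
```

```bash
cat >look.py <<'E'
from h import *
import sys
s=env.read_state();print(s["ee_pos"],s["force"],tab(s["ee_pos"],V))
ims=[]
for c in("top","side"):
    im=snapshot(c).copy(); print(c,[tab(d["point"],V).round(4).tolist() for d in place_of(c,"board")+place_of(c,"cheese") if d["p"]>.4],
       [(t,np.round(np.array(d["point"][:2])*1000).tolist()) for t in("pointer","fence","stop_peg") for d in place_of(c,t)[:1]])
    k=5; x,y=proj(c,[[V[0],V[1],.06]])[0].astype(int)
    im=cv2.resize(im[y-45:y+45,x-55:x+55,::-1],None,fx=k,fy=k,interpolation=cv2.INTER_CUBIC)
    q=(outline(c,V,(0,0,0),.066)-[x-55,y-45]+.5)*k-.5
    if len(sys.argv)>2: cv2.polylines(im,[(q*16).astype(np.int32)],True,(0,0,255),1,cv2.LINE_AA,4)
    ims.append(im)
cv2.imwrite(sys.argv[1],cv2.resize(np.hstack(ims),(800,327),interpolation=cv2.INTER_AREA))
cv2.imwrite(sys.argv[1].replace(".png","_s.png"),ims[1])
E
python3 look.py pics/l1.png 1
```

```text
[0.54620883 0.0657415  0.05855578] [-1.4828422   1.72017136  0.12876366] [-0.07974799 -0.00045062]
top [[-0.0072, -0.0007], [-0.1678, -0.3231], [-0.0095, 0.0088]] [('pointer', [504.0, -30.0]), ('fence', [686.0, 43.0]), ('stop_peg', [648.0, -44.0])]
side [[-0.0051, 0.0004], [-0.1964, -0.4635], [-0.0095, 0.0023], [-0.0061, 0.0017], [-0.1703, -0.3254], [-0.1559, -0.0003]] [('pointer', [507.0, -33.0]), ('fence', [684.0, 41.0]), ('stop_peg', [649.0, -45.0])]
```

Emit:
send_rows([
  [-1,-0.0075,0,0,0],
  [-1,-0.0075,0,0,0],
  [-1,-0.005,0,0,0],
  [-1,-0.005,0,0,0],
])

```text
clock: 21.98
ee_pos: [0.5512, 0.0648, 0.0586]
orientation: [0.089, 0.996, 0.0, -0.0]
force: [-2.1, 1.3, 0.5]
grip_width: 0.088
grasp_force: 1.3
```

Emit:
send_rows([
  [-1,-0.005,0,0,0],
  [-1,-0.005,0,0,0],
  [-1,-0.005,0,0,0],
])

```text
clock: 22.35
ee_pos: [0.5542, 0.0641, 0.0587]
orientation: [0.089, 0.996, -0.0, -0.0]
force: [-1.3, 2.8, -0.4]
grip_width: 0.0875
grasp_force: 1.2
```

Emit:
send_rows([
  [-1,-0.005,0,0,0],
  [-1,-0.005,0,0,0],
])

```text
clock: 22.6
ee_pos: [0.5551, 0.0638, 0.0586]
orientation: [0.089, 0.996, -0.0, -0.001]
force: [-7.9, 1.5, 4.6]
grip_width: 0.0881
grasp_force: 3.9
```

Emit:
send_rows([
  [-1,-0.005,0,0,0],
  [-1,-0.0,0,0,0],
])

```text
clock: 22.85
ee_pos: [0.5551, 0.0638, 0.0585]
orientation: [0.089, 0.996, -0.001, -0.002]
force: [-8.6, 1.9, 5.5]
grip_width: 0.088
grasp_force: 4.3
```

Contact with the fence at 8 N. Back off and look.

Emit:
send_rows([
  [-1,0.02,0,0,0],
  [-1,0.1,0,0,0],
  [-1,0.1,0,0,0],
  [-1,0,0,-0.25,0],
  [-1,0,0,-0.25,0],
])

```text
clock: 23.48
ee_pos: [0.5142, 0.0706, 0.1599]
orientation: [0.089, 0.996, -0.0, 0.0]
force: [0.7, 0.0, 0.0]
grip_width: 0.088
grasp_force: 0.0
```

```bash
python3 look.py pics/l2.png 1
```

```text
[0.51418477 0.0706468  0.15987154] [0.74548149 0.01469307 0.03647659] [-0.112136   -0.00123729]
top [[0.0003, 0.0004], [-0.1698, -0.3234], [-0.0052, 0.0126]] [('pointer', [507.0, -30.0]), ('fence', [685.0, 42.0]), ('stop_peg', [650.0, -46.0])]
side [[0.0022, -0.0022], [-0.1722, -0.3251]] [('pointer', [505.0, -32.0]), ('fence', [684.0, 42.0]), ('stop_peg', [647.0, -45.0])]
```

View pics/l2.png

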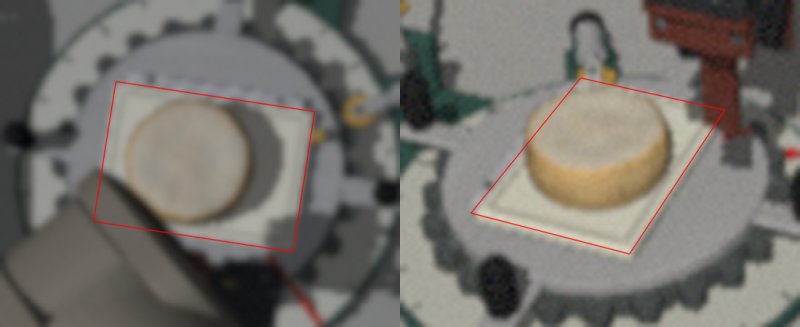

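The board is within about 2 mm of home and the pointer is unmoved. Next, nudge the left end toward the peg with closed fingers, in line with the peg at x=+40.

Emit:
send_rows([
  [1,-0.19,0.145,0,0],
  [1,-0.19,0.145,0,0],
  [1,-0.19,0.145,0,0],
  [1,-0.19,0.145,0,0],
  [1,0,0,0,0],
], squeeze=10)

```text
clock: 24.7
ee_pos: [0.6855, 0.1609, 0.1575]
orientation: [0.088, 0.996, 0.001, -0.0]
force: [0.3, -0.2, -0.1]
grip_width: 0.0414
grasp_force: 0.0
```

Emit:
send_rows([
  [1,0,0,0,0],
  [1,0,0,0,0],
  [1,0,0,0,0],
  [1,0,0,0,0],
  [1,0,0,0,0],
])

```text
clock: 25.32
ee_pos: [0.6839, 0.1583, 0.1588]
orientation: [0.089, 0.996, -0.0, 0.0]
force: [-0.3, -0.7, -0.2]
grip_width: 0.0002
grasp_force: 0.0
```

```bash
python3 -c "
from h import *
s=env.read_state();print(s['ee_pos'],tab(s['ee_pos'],V),s['grip_width'],s['q'],s['force'])"
```

```text
[0.68392136 0.15832868 0.15883681] [0.03959372 0.11485194] 0.0002470825996382115 [ 0.23809092  0.74270112 -0.88839468  1.4967366   0.60093474  1.19086867
  0.64551623] [-0.26855503 -0.7443722  -0.23154509]
```

Emit:
send_rows([
  [1,0,0,0.2,0],
  [1,0,0,0.2,0],
  [1,0,0,0.1,0],
  [1,0,0,0,0],
  [1,0,-0.02,0,0],
])

```text
clock: 25.95
ee_pos: [0.684, 0.1557, 0.0604]
orientation: [0.089, 0.996, 0.001, 0.001]
force: [-0.3, -0.3, 0.2]
grip_width: 0.0005
grasp_force: 0.0
```

Emit:
send_rows([
  [1,0,-0.015,0,0],
  [1,0,-0.01,0,0],
  [1,0,-0.005,0,0],
  [1,0,-0.005,0,0],
])

```text
clock: 26.45
ee_pos: [0.682, 0.1478, 0.0588]
orientation: [0.089, 0.996, 0.0, 0.0]
force: [0.3, 0.6, -0.3]
grip_width: 0.0003
grasp_force: 0.0
```

Emit:
send_rows([
  [1,0,-0.005,0,0],
  [1,0,-0.005,0,0],
  [1,0,-0.005,0,0],
])

```text
clock: 26.82
ee_pos: [0.6815, 0.1448, 0.0586]
orientation: [0.089, 0.996, -0.0, -0.0]
force: [-0.3, 0.7, -0.7]
grip_width: 0.0005
grasp_force: 0.0
```

Emit:
send_rows([
  [1,0,-0.005,0,0],
  [1,0,-0.005,0,0],
])

```text
clock: 27.08
ee_pos: [0.6811, 0.1428, 0.0587]
orientation: [0.089, 0.996, 0.0, 0.0]
force: [-0.7, 0.1, -0.2]
grip_width: 0.0003
grasp_force: 0.0
```

Emit:
send_rows([
  [1,0,-0.005,0,0],
  [1,0,-0.005,0,0],
])

```text
clock: 27.32
ee_pos: [0.6808, 0.1409, 0.0587]
orientation: [0.089, 0.996, 0.0, -0.0]
force: [-0.3, 0.4, 0.8]
grip_width: 0.0005
grasp_force: 0.0
```

Emit:
send_rows([
  [1,0,-0.005,0,0],
  [1,0,0,0,0],
])

```text
clock: 27.58
ee_pos: [0.6806, 0.1398, 0.0587]
orientation: [0.089, 0.996, -0.0, 0.0]
force: [-0.7, -0.1, -0.1]
grip_width: 0.0004
grasp_force: 0.0
```

Emit:
send_rows([
  [1,0,-0.005,0,0],
  [1,0,-0.005,0,0],
])

```text
clock: 27.82
ee_pos: [0.6802, 0.1379, 0.0587]
orientation: [0.089, 0.996, -0.0, 0.0]
force: [0.6, -0.5, 0.1]
grip_width: 0.0003
grasp_force: 0.0
```

Emit:
send_rows([
  [1,0,-0.005,0,0],
  [1,0,-0.005,0,0],
])

```text
clock: 28.08
ee_pos: [0.68, 0.1371, 0.0587]
orientation: [0.089, 0.996, 0.001, 0.0]
force: [1.8, 4.5, -2.2]
grip_width: 0.0006
grasp_force: 2.1
```

Emit:
send_rows([
  [1,0,-0.004,0,0],
  [1,0,0,0,0],
])

```text
clock: 28.32
ee_pos: [0.6797, 0.1371, 0.0588]
orientation: [0.088, 0.996, 0.001, 0.0]
force: [1.5, 5.0, -1.8]
grip_width: 0.0006
grasp_force: 2.6
```

```bash
python3 look.py pics/l3.png
```

```text
[0.67968156 0.1371072  0.05884777] [ 1.54896725  4.99350663 -1.81696713] [0.03914117 0.09321581]
top [[-0.0009, -0.0012], [-0.1709, -0.3266]] [('pointer', [649.0, -44.0]), ('fence', [685.0, 40.0]), ('stop_peg', [650.0, -46.0])]
side [[0.0003, 0.0002], [0.0388, -0.093], [-0.1695, -0.3235]] [('pointer', [505.0, -32.0]), ('fence', [505.0, -30.0]), ('stop_peg', [646.0, -46.0])]
```

View pics/l3_s.png

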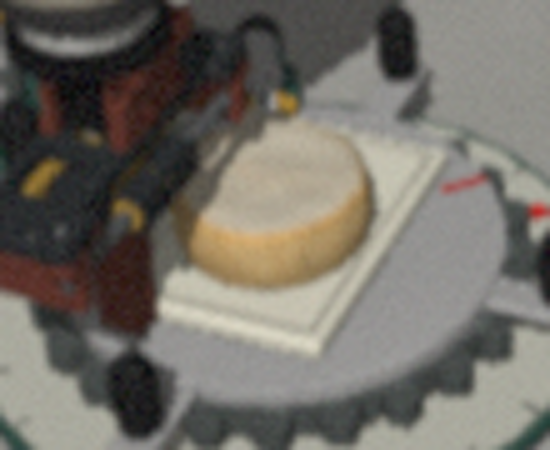

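The finger stopped against the left edge at 5 N without moving on, so the board is on the peg. I retreat, then do one final light press onto the fence.

Emit:
send_rows([
  [1,0,0.02,0,0],
  [1,0,0.09,0,0],
  [1,0,0,-0.25,0],
  [1,0,0,-0.25,0],
  [-1,0.2,-0.144,0,0],
])

```text
clock: 29.55
ee_pos: [0.6428, 0.1399, 0.1638]
orientation: [0.088, 0.996, 0.003, 0.004]
force: [0.1, 0.5, -0.6]
grip_width: 0.007
grasp_force: 0.0
```

Emit:
send_rows([
  [-1,0.2,-0.144,0,0],
  [-1,0.2,-0.144,0,0],
  [-1,0.2,-0.144,0,0],
  [-1,0,0,0,0],
  [-1,0,0,0,0],
])

```text
clock: 30.18
ee_pos: [0.5068, 0.0724, 0.1593]
orientation: [0.089, 0.996, 0.0, 0.001]
force: [0.0, 0.7, 0.0]
grip_width: 0.0571
grasp_force: 0.0
```

Emit:
send_rows([
  [-1,0,0,0,0],
  [-1,0,0,0,0],
  [-1,0,0,0,0],
])

```text
clock: 30.55
ee_pos: [0.5061, 0.0723, 0.1586]
orientation: [0.089, 0.996, 0.0, -0.0]
force: [0.4, -0.3, 0.3]
grip_width: 0.0861
grasp_force: 0.0
```

```bash
python3 -c "
from h import *
s=env.read_state();print(s['ee_pos'],tab(s['ee_pos'],V),s['grip_width'],s['force'])
snapshot('top')
for t in('fence','stop_peg','board'):print(t,[tab(d['point'],V).round(4) for d in place_of('top',t)][:1])"
```

```text
[0.50610647 0.07225356 0.15858991] [-0.12037088 -0.0010721 ] 0.08614496709917363 [ 0.40006387 -0.29878046  0.27286173]
fence [array([0.0612, 0.0004])]
stop_peg [array([ 0.0396, -0.0912])]
board [array([-0.0005, -0.0026])]
```

Emit:
send_rows([
  [-1,0,0,0.2,0],
  [-1,0,0,0.2,0],
  [-1,0,0,0.1,0],
  [-1,0,0,0,0],
  [-1,-0.05,0,0,0],
])

```text
clock: 31.38
ee_pos: [0.5164, 0.0704, 0.0598]
orientation: [0.088, 0.996, 0.0, 0.001]
force: [0.2, -0.9, 1.3]
grip_width: 0.0876
grasp_force: 0.0
```

Emit:
send_rows([
  [-1,-0.05,0,0,0],
  [-1,-0.05,0,0,0],
  [-1,-0.04,0,0,0],
  [-1,-0.02,0,0,0],
  [-1,-0.01,0,0,0],
])

```text
clock: 32.0
ee_pos: [0.5492, 0.064, 0.0586]
orientation: [0.089, 0.996, 0.0, -0.0]
force: [-0.5, 0.7, 0.2]
grip_width: 0.0877
grasp_force: 0.0
```

Emit:
send_rows([
  [-1,-0.005,0,0,0],
  [-1,-0.005,0,0,0],
  [-1,-0.005,0,0,0],
])

```text
clock: 32.38
ee_pos: [0.552, 0.0635, 0.0587]
orientation: [0.089, 0.996, -0.0, -0.0]
force: [-0.0, 0.2, 0.7]
grip_width: 0.0877
grasp_force: 0.0
```

Emit:
send_rows([
  [-1,-0.005,0,0,0],
  [-1,-0.005,0,0,0],
  [-1,-0.005,0,0,0],
])

```text
clock: 32.75
ee_pos: [0.5547, 0.063, 0.0586]
orientation: [0.089, 0.996, -0.0, -0.0]
force: [-1.8, 0.3, 0.8]
grip_width: 0.0877
grasp_force: 1.0
```

Emit:
send_rows([
  [-1,-0.004,0,0,0],
  [-1,0,0,0,0],
])

```text
clock: 33.0
ee_pos: [0.555, 0.0631, 0.0585]
orientation: [0.089, 0.996, -0.0, -0.001]
force: [-4.6, 1.6, 2.7]
grip_width: 0.0879
grasp_force: 2.1
```

Emit:
send_rows([
  [-1,-0.005,0,0,0],
  [-1,0,0,0,0],
])

```text
clock: 33.25
ee_pos: [0.555, 0.0631, 0.0584]
orientation: [0.088, 0.996, -0.0, -0.001]
force: [-7.2, 1.9, 5.1]
grip_width: 0.0879
grasp_force: 3.6
```

Emit:
send_rows([
  [-1,0.02,0,0,0],
  [-1,0.1,0,0,0],
  [-1,0.1,0,0,0],
  [-1,0,0,-0.25,0],
  [-1,0,0,-0.25,0],
])

```text
clock: 33.88
ee_pos: [0.5136, 0.0701, 0.1598]
orientation: [0.089, 0.996, -0.0, 0.0]
force: [1.3, -0.4, -0.6]
grip_width: 0.0878
grasp_force: 0.0
```

Emit:
send_rows([
  [-1,0,0,-0.25,0],
  [-1,0.03,-0.25,0,0],
  [-1,0.03,-0.25,0,0],
  [-1,0.03,-0.25,0,0],
  [-1,0.03,-0.25,0,0],
])

```text
clock: 34.5
ee_pos: [0.4544, -0.1244, 0.2091]
orientation: [0.089, 0.996, -0.001, 0.001]
force: [0.5, -0.9, -0.2]
grip_width: 0.0878
grasp_force: 0.0
```

Emit:
send_rows([
  [-1,0.03,-0.25,0,0],
  [-1,0.03,-0.25,0,0],
  [-1,0,0,0,0],
])

```text
clock: 34.88
ee_pos: [0.4236, -0.2232, 0.2084]
orientation: [0.093, 0.996, -0.001, 0.0]
force: [0.2, 0.5, -0.5]
grip_width: 0.088
grasp_force: 0.0
```

```bash
python3 look.py pics/l4.png 
python3 - <<'E'
from h import *
o=get("start_mark grip fence stop_peg pointer table_center".split())
v,r=fit(o,[.625,.053,-10,350]);print(v)
im=snapshot("top")[140:230,200:310,::-1];cv2.imwrite("pics/end.png",cv2.resize(im,None,fx=6.5,fy=6.5,interpolation=cv2.INTER_CUBIC))
E
```

```text
[ 0.42363502 -0.22324515  0.20842372] [ 0.20403431  0.52943364 -0.53872696] [-0.14974365 -0.30645427]
top [[0.0015, -0.0008], [0.0009, 0.0144], [-0.1692, -0.3259]] [('pointer', [504.0, -31.0]), ('fence', [686.0, 41.0])]
side [[0.0023, -0.0015], [-0.0005, 0.0037], [-0.1702, -0.3213]] [('pointer', [472.0, 80.0]), ('fence', [684.0, 42.0]), ('stop_peg', [649.0, -49.0])]
[ 6.23665150e-01  5.08162725e-02 -1.04181243e+01  3.49660703e+02]
```

View pics/end.png

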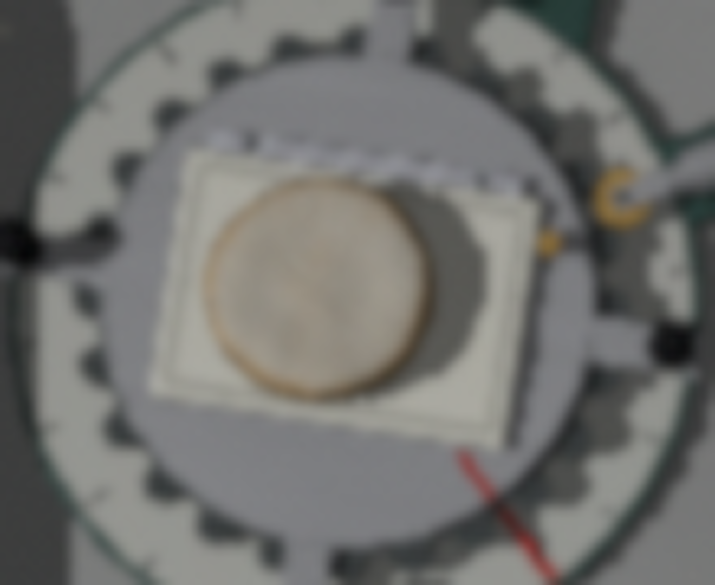

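The board lies flush along the fence, its right edge meets the peg at (545,240), and the pointer is on the mark. The hand is clear.

```bash
python3 -c "
from workcell import close_job
print(close_job())"
```

```text
the job is handed in; nothing more can be done
None
```

I turned the table 150° to its start mark, pushed the board home against the fence and stop peg without touching the cheese, cleared the hand and handed the job in; no score came back.

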